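# Free the jammed port plug and fit the cover plate on a tilted enclosure

## Task

Twist the jammed orange taper plug loose in the enclosure's port, pull it out and stand it upright in the empty half of the grey tray. Then close the port with the loose cover plate: tuck one edge under the yellow lip and lower the opposite edge until the plate lies flat on the enclosure between its rails. Leave the heat sink, screwdriver, bottle and jar where they are, and let go of everything at the end.

Things in the scene. Friction and masses are not known exactly. Their poses are not given: they have to be found in the camera images.
- panel: Aluminium and blue enclosure, 200 (x) x 190 (y) x 70 mm, fixed on a stand. Origin: centre of its top face, on the port's axis, 112 mm above the bench (face 70 mm up at its low end, 154 mm at its high end). z: the face's outward normal, leaning 25 degrees downhill; x: uphill along the face; y: level. A well in the face, 76 (x) x 94 (y) mm, 12 mm deep, has a 43 mm bore in its floor for the plug.
- port (a point): Centre of the well floor, 12 mm under the face, axes as the panel's. Two sprung steel claws at y = +-34 mm, 14 mm wide, hook over the plug's ears: pulled straight it stays jammed. Turned about z by 45 to 60 degrees from its start, either way (0.2 to 0.4 Nm, all friction, it stays where turned), the ears are clear and it lifts straight out along z. The claws stay below the face.
- lip (a point): Middle of the yellow lip's inner edge, underside; axes as the panel's; at x = -47, z = 10 mm from the panel origin. The lip is 4 mm thick, 142 mm long in y, and overhangs the pocket from x = -57 (stop face) to -47 mm. The plate cannot be lowered flat past it: its downhill edge goes under first, the uphill edge raised 10 to 15 degrees (the well begins at x = -38 mm).
- upper_stop (a point): Middle of the uphill end of the plate's pocket, on the face, at x = +57 mm from the panel origin; axes as the panel's. The stop is 6 mm high, and so are the two side rails whose inner faces lie at y = +-65 mm. The pocket, 114 x 130 mm, is thus centred on the panel origin; its floor is the face, z = 0.
- plug_center (a point): Orange and steel taper plug, 94 mm long, 0.25 kg; point on its axis half-way (47 mm from each end), z towards the grip. From its flat foot (33 mm across, it can stand on it): steel taper 36 mm long; orange flange 48 mm across, 6 mm thick, with ears reaching 34 mm along +-y, 18 mm wide; then the grip fin. Jammed in the port at the start, axes parallel to the panel's, foot 48 mm below the face.
- plug_fin (a point): Point on the plug's axis at a good grip height in its orange fin, 76 mm from its foot, 18 mm below its top; axes as the plug's. The fin is 60 mm long (x), 16 mm thick (y), 52 mm high. In the port the point is 28 mm above the face.
- plate_center (a point): Loose cover plate, light metal, 110 (x) x 120 (y) x 5 mm, with a black fin, 0.25 kg, 47 mm high overall; the point is its centre, 23.5 mm above its underside, z up from the sheet towards the fin. Lies flat at the start, fin up. Its two 120 mm edges are alike: either goes under the lip, the other to the upper stop. Home, its z is along the panel's z, its y along the panel's y (either way).
- plate_fin (a point): Point on the plate's axis at a good grip height in its black fin, 37 mm above the plate's underside, 10 mm below the fin's top; axes as the plate's. The fin stands in the middle of the plate, 14 mm thick (x), 70 mm long (y), 42 mm high.
- tray: Fixed grey open tray on the bench, 100 (x) x 190 (y) x 26 mm, walls and floor 4 mm; a divider at y = 0 makes two compartments. Origin: centre of the underside. The -y compartment holds the heat sink; the +y one, centred at y = +46 mm, is empty.
- heatsink: Dark finned heat sink, 50 x 50 x 35 mm, loose in the -y compartment of the tray; leave alone. Origin: centre of the underside.
- driver: Yellow-handled screwdriver, 190 mm long, loose on the bench between robot and enclosure; leave alone. x: along it.
- bottle: White bottle with a red cap, 60 mm across, 150 mm high, loose on the bench behind; leave alone. Origin: centre of its foot.
- jar: Amber jar, 68 mm across, 90 mm high, loose on the bench behind; leave alone. Origin: centre of its foot.
Things that resemble listed ones, but are neither listed nor needed, are in the scene too. Of the things shaped like the part that bears plug_center, the orange one is meant.

How it is judged:
By the outcome, as a careful person would: the job done as asked, in the order asked, and still so for the second after the job is handed in, with the robot touching nothing.
It also fails if it takes over 72 s, if anything falls off the work surface, if the arm or the gripper's body presses on something with over 40 N, if the wrist force passes 120 N, or if a joint passes its speed limit or range.

## Robot

A 6-joint arm with a two-finger parallel gripper is mounted at the origin on the work surface. World frame = base frame: x ahead of the robot, y to its left, z up, the work surface at z = 0. Lengths are in mm, angles in rad, forces in N, time in s.
With the tool pointing down it reaches from about 375 to 900 mm from the base axis. Payload 3.1 kg.
Tool frame: the origin (TCP) lies midway between the tips of the shut fingers; the grasp point (between the pads) lies 19 mm behind it; z points along the fingers, y is the line along which they close (so a half turn about z gives the same grasp; the last joint's range is limited). The gripper opens to 87 mm and grips with 3 to 60 N. Pads are 19 mm wide; open, the fingers measure 117 mm over their backs; the gripper's body (75 mm by 190 mm) begins 51 mm behind the grasp point.
Start: joints at [1.097, 0.527, 1.433, -0, 1.181, -0.178], TCP at [181.552, 598.026, 222.548] pointing down, gripper open.
Joint ranges: [-3.08, 3.08], [-0.75, 2.2], [0.22, 2.44], [-1.43, 4.57], [0, 2.65], [-2.85, 2.85]. Speed limits (rad/s): [2.79, 2.79, 3.14, 3.14, 3.14, 3.14].

## Interface

Orientations are given as a rotation vector (axis times angle).
In Python, from plant import robot, vision, ticket gives the robot as it stands. The module is installed in compiled form; this text tells all that it offers.
- The arm moves only by the tool play_rows, never from a script. Its argument "plan" is text: rows parted by semicolons, each of 7 numbers parted by spaces: the closure, from 0 (fully open) to 1 (shut), then the shift along the tool's x, y, z in m, then the turn, a rotation vector about the tool's x, y, z in rad. In form: hand dx dy dz ax ay az; .... A call has 1 to 5 rows; each row is the pose to reach, as a shift and turn from the pose commanded when the call began, along the tool's axes at that moment; what a row does not reach only later rows make up. A row lasts 1/10 s, in which the tool goes at most 50 mm and 8.59 degrees, less where a joint would pass 70% of its speed; a pose out of reach is approached as far as the arm can. A call with a gripper value outside its range is refused whole. The fingers move at their own pace and stop on an object; "grip_force" is the grip in N (left out, the last holds). Time passes only in rows, so rows that repeat a pose let the fingers close. It gives the time, the measured TCP pose, the force, the opening and the grip force at its end, in the units of the state.
- robot.sense(): the state, without advancing time (a new reading comes with each control period).
- vision.grab_frame(name): name is "side" or "top" or "wrist"; returns a dict with "image" (400x640x3 uint8, red, green, blue), "depth" (400x640 float32, mm along the optical axis (not along the pixel's ray), 0 where there is no reading), "fx", "fy", "cx", "cy" (pixels), "rvec" (rotation vector, rad) and "tvec" (3), from world to camera coordinates, as OpenCV has them. Camera axes: x right, y down, z forward; pixel columns grow to the right and rows downward; lengths in mm; the calibration is good to about 2 mm. A picture is of the moment at which its call begins.
- ticket.sign_off(): hands the job in; it is judged then, once.
The state is a dict: "time_s": time; "q": joint angles; "dq": joint speeds; "joint_torque": joint torques, N m; "tool_pos": TCP position; "orientation": TCP orientation; "ft_force": force on the tool from outside, world axes, zero at the start; "moment": the same for the moment, N m; "width": finger opening in mm; "finger_force": force on a finger pad.
Only numpy, scipy, OpenCV 4.12 (cv2) and the standard library are available. Lean on these libraries where they do the work, as an engineer would, in place of code of your own. Each camera call takes 0.05 s, during which the arm holds its last target. There are 200 camera calls.

## Working session

There is one attempt and no reset: what is moved stays moved. The work goes in short steps, Python scripts to look and compute and a tool call to move; the robot and the scene stay as the last step left them, time stands still between calls to the robot, and variables do not carry over. Pictures are saved under pics/ and viewed, at most 10 in all, crops included, and the job is handed in when it is done.

Besides the shell and the picture viewer there is one more tool, called after "Emit:" in YAML: its name, and indented under it one key for each argument. play_rows: Moves the arm, as the interface text tells. Its arguments: {"type":"object","properties":{"plan":{"type":"string"},"grip_force":{"type":"number"}},"required":["plan"]}

```bash
mkdir -p pics; ls; cat > h.py <<'E'
import numpy as np, cv2
from scipy.spatial.transform import Rotation as R
from plant import robot, vision, ticket
def grab(n):
    f=vision.grab_frame(n); f['R']=R.from_rotvec(np.ravel(f['rvec'])).as_matrix(); f['t']=np.ravel(f['tvec']); return f
def save(f,n): cv2.imwrite('pics/'+n+'.png',f['image'][:,:,::-1])
def cloud(f):
    v,u=np.mgrid[:400,:640]; d=f['depth']
    p=np.stack([(u-f['cx'])/f['fx']*d,(v-f['cy'])/f['fy']*d,d],-1)
    w=(p-f['t'])@f['R']; w[d==0]=np.nan; return w
def move(pos,Rt):
    "shift and turn from present pose to target"
    s=robot.sense(); R0=R.from_rotvec(s['orientation']).as_matrix()
    print('shift m',np.round(R0.T@(np.array(pos)-s['tool_pos'])/1000,4),'turn',np.round(R.from_matrix(R0.T@Rt).as_rotvec(),4))
E
python3 - <<'E'
from h import *
s=robot.sense(); print(s)
for n in('side','top'):
    f=grab(n); save(f,n+'0'); np.savez(n+'0.npz',**f); print(n, f['fx'],-f['R'].T@f['t'],f['R'][2])
E
```

```text
pics
{'time_s': 0.0, 'q': array([ 1.09751915e+00,  5.28438375e-01,  1.43389601e+00, -3.33271590e-05,
        1.18139282e+00, -1.78510279e-01]), 'dq': array([-0.00012655, -0.00120198,  0.00021558, -0.00072448, -0.00220539,
       -0.00246257]), 'joint_torque': array([-1.36513547e-03, -4.40041065e+01, -1.76592797e+01,  6.29860489e-02,
        5.84425055e-02, -1.46657344e-04]), 'tool_pos': array([181.22222166, 597.38775798, 221.59071145]), 'orientation': array([-0.4612283 , -3.10688795,  0.00319129]), 'ft_force': array([ 0.41431517, -0.32737771, -0.20024102]), 'moment': array([-0.01140804,  0.00113918, -0.00312796]), 'finger_force': 0.0, 'width': 87.35030137095542}
side 480.30213932965955 [ -26.13809219 -800.45630307  932.27384004] [ 0.49348244  0.59749342 -0.63204169]
top 425.9674894979765 [ 434.94425649    3.09587945 1085.90465825] [ 0.17978243 -0.01915126 -0.98351996]
```

View pics/side0.png

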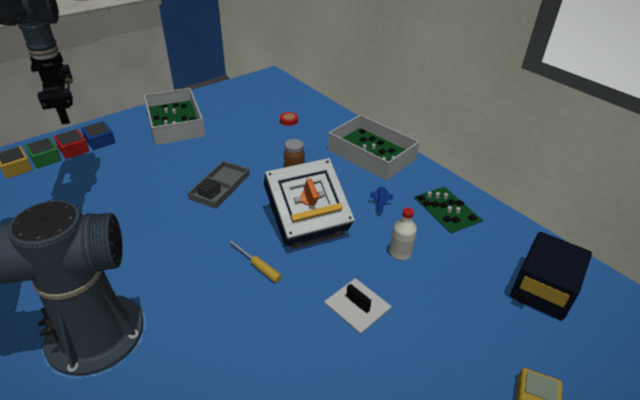

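View pics/top0.png

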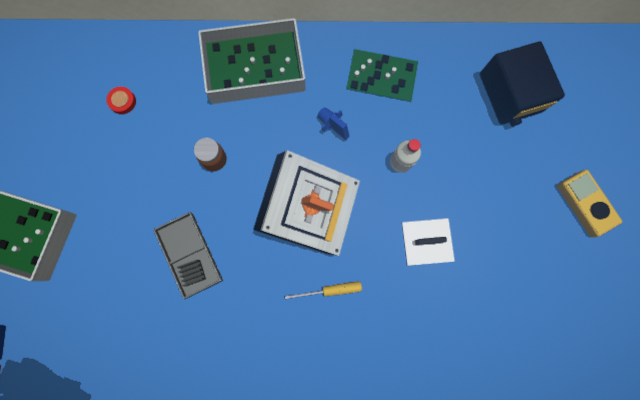

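The side view shows the orange plug at (311,192), the cover plate at (358,303), the tray at (218,184) and the bottle at (402,235). In the top view they are: plug (318,203), yellow lip (337,212) on the downhill side, plate (428,242), and empty tray half (180,238), with the heat sink at (190,272).

Things that could be mistaken for the plug (top view): the blue plug (334,122), the red cap (121,100) and the jar (210,155). I'm choosing the orange one at (318,203).

```bash
cat > m.py <<'E'
from h import *
for n in('top','side'):
    f=dict(np.load(n+'0.npz')); w=cloud(f); hsv=cv2.cvtColor(f['image'],cv2.COLOR_RGB2HSV); H,S,V=[hsv[...,i].astype(int) for i in range(3)]
    v,u=np.mgrid[:400,:640]
    roi=lambda a,b,c,d:(u>a)&(u<b)&(v>c)&(v<d)
    enc=roi(250,365,148,260) if n=='top' else roi(258,360,155,245)
    org=enc&(H<14)&(S>150)&(V>60); yel=enc&(H>=15)&(H<30)&(S>120)
    white=enc&(S<60)&(V>140)
    print(n,'orange',org.sum(),np.nanmean(w[org],0),'yellow',yel.sum(),np.nanmedian(w[yel],0))
    P=w[white]; P=P[~np.isnan(P[:,0])]
    for _ in range(6):
        c=P.mean(0); N=np.linalg.svd(P-c,full_matrices=False)[2][2]; N*=np.sign(N[2]); P=P[abs((P-c)@N)<3]
    print(' face',len(P),c,'n',N,'tilt',np.degrees(np.arccos(N[2])),'az',np.degrees(np.arctan2(-N[1],-N[0])))
    Y=w[yel];Y=Y[~np.isnan(Y[:,0])]; d=np.linalg.svd(Y-Y.mean(0),full_matrices=False)[2][0]; print(' lip dir az',np.degrees(np.arctan2(d[1],d[0])), 'above face',np.median((Y-c)@N))
    hi=org&(((w-c)@N)>30); print(' fin top',hi.sum(),np.nanmean(w[hi],0),'h',np.nanmedian(((w-c)@N)[hi]))
    pl=(roi(395,465,210,275) if n=='top' else roi(315,400,270,340))
    wp=pl&(S<70)&(V>110); bk=pl&(V<70)&(w[...,2]>20)
    for nm,m in(('plate',wp),('platefin',bk)):
        Q=w[m];Q=Q[~np.isnan(Q[:,0])]
        if nm=='plate': Q=np.r_[Q,w[bk][~np.isnan(w[bk][:,0])]] if n=='top' else Q
        print(' ',nm,m.sum(),np.mean(Q,0),cv2.minAreaRect(Q[:,:2].astype(np.float32)),'z',np.percentile(Q[:,2],[5,50,95]))
    tr=(roi(148,228,205,302) if n=='top' else roi(182,255,155,212))&(S<90)&(w[...,2]>4)
    Q=w[tr]; Q=Q[~np.isnan(Q[:,0])]
    print(' tray',len(Q),cv2.minAreaRect(Q[:,:2].astype(np.float32)),'z',np.percentile(Q[:,2],[5,50,95]))
    hs=tr&(w[...,2]>28); print(' heatsink',np.nanmean(w[hs],0))
E
python3 m.py
python3 - <<'E'
import cv2
i=cv2.imread('pics/top0.png')[140:280,140:470]; j=cv2.resize(i,None,fx=2.4,fy=2.4,interpolation=cv2.INTER_CUBIC); cv2.imwrite('pics/crop0.png',j)
E
```

```text
top orange 256 [597.60246696 -14.17217124 133.6511748 ] yellow 353 [584.6212173  -60.83209551 101.81880508]
 face 3403 [599.14039545   5.57584324 116.91422018] n [-0.11728281 -0.40838232  0.90524506] tilt 25.14369105326221 az 73.97653016832268
 lip dir az 163.35066937953658 above face 14.800726216688323
 fin top 143 [597.0341009  -23.48271485 154.54034581] h 46.458131604381045
  plate 1895 [ 522.6066287  -298.87860098    5.31476119] ((523.645751953125, -300.3919982910156), (111.51556396484375, 123.87599182128906), 5.0013651847839355) z [1.0659782  4.74276938 8.81330979]
  platefin 11 [ 519.79696912 -264.81082726   36.51666308] ((519.8056030273438, -264.87237548828125), (7.743327617645264, 1.1759955883026123), 5.516208171844482) z [25.0387662  36.87041632 45.82407921]
 tray 2309 ((490.7509460449219, 303.7388610839844), (190.0774688720703, 100.431396484375), 26.44110107421875) z [ 4.34644267 11.04108771 38.37732632]
 heatsink [453.55744442 293.26412753  36.19695803]
side orange 370 [621.70355491  30.86871396 114.73694507] yellow 340 [586.87284734 -62.99444487 100.42215363]
 face 458 [5
[... 162 characters left out ...]
ace 10.567550081485507
 fin top 155 [594.24278796 -29.04279698 148.91315074] h 47.209814453475886
  plate 1522 [ 519.53349825 -307.00910944    4.68677758] ((526.3111572265625, -299.47540283203125), (119.253173828125, 126.72867584228516), 4.3709540367126465) z [1.32812087 4.69958059 7.71129119]
  platefin 299 [ 520.22563447 -306.48976012   38.88101234] ((522.425537109375, -303.0136413574219), (17.767240524291992, 70.56246185302734), 6.24030065536499) z [23.06640097 41.68491119 48.55633856]
 tray 1284 ((494.12615966796875, 302.75689697265625), (202.47152709960938, 104.48587036132812), 26.225421905517578) z [ 4.73447419 18.26302408 37.77366626]
 heatsink [449.20194936 286.02269879  35.16853967]
```

View pics/crop0.png

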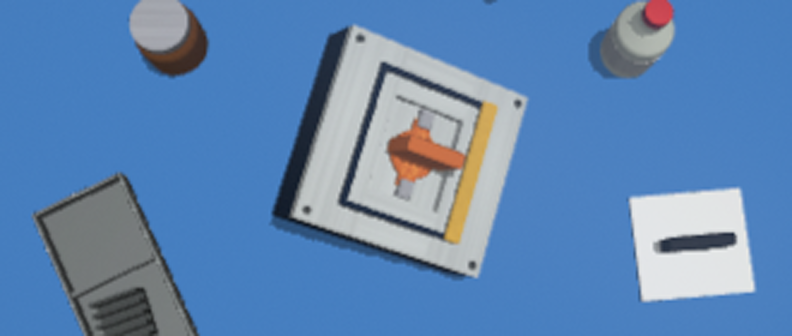

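The crop confirms it: the orange plug with its ears sits in the port at crop (425,150), the lip is at (470,170), and the empty tray half is at (95,240). Next I'll refine the panel frame.

```bash
cat >> h.py <<'E'
def panelR(az,tilt=25):
    a,t=np.radians(az),np.radians(tilt)
    x=np.array([np.cos(a)*np.cos(t),np.sin(a)*np.cos(t),np.sin(t)]); y=np.array([-np.sin(a),np.cos(a),0]); return np.stack([x,y,np.cross(x,y)],1)
E
python3 - <<'E'
from h import *
f=dict(np.load('top0.npz')); w=cloud(f); hsv=cv2.cvtColor(f['image'],cv2.COLOR_RGB2HSV); H,S,V=[hsv[...,i].astype(int) for i in range(3)]
v,u=np.mgrid[:400,:640]; enc=(u>250)&(u<365)&(v>148)&(v<260)
az=74.
for it in range(3):
    B=panelR(az); c=np.array([599.1,5.6,116.9]); o0=np.array([597,-5,112.])
    o0=c+B[:,:2]@(B[:,:2].T@(o0-c))
    L=(w-o0)@B
    m=enc&(S<60)&(V>110)&(abs(L[...,2])<5)
    r=cv2.minAreaRect(L[m][:,:2].astype(np.float32)); print(az,r)
    a=(r[2]+45)%90-45; az+=a
ctr=o0+B[:,0]*r[0][0]+B[:,1]*r[0][1]; print('origin',ctr)
L=(w-ctr)@B
yel=enc&(H>=15)&(H<30)&(S>120); print('lip',np.nanpercentile(L[yel],[3,50,97],axis=0).round(1))
org=enc&(H<14)&(S>150)&(V>60); hi=org&(L[...,2]>38)
print('fintop',cv2.minAreaRect(L[hi][:,:2].astype(np.float32)),np.nanmedian(L[hi],0))
f=dict(np.load('side0.npz')); w=cloud(f); hsv=cv2.cvtColor(f['image'],cv2.COLOR_RGB2HSV); H,S,V=[hsv[...,i].astype(int) for i in range(3)]
enc=(u>258)&(u<360)&(v>155)&(v<245);L=(w-ctr)@B
yel=enc&(H>=15)&(H<30)&(S>120);print('side lip',np.nanpercentile(L[yel],[3,50,97],axis=0).round(1))
m=enc&(S<60)&(V>110)&(abs(L[...,2])<5); print('side face',np.nanpercentile(L[m],[1,50,99],axis=0).round(1))
org=enc&(H<14)&(S>150)&(V>60); hi=org&(L[...,2]>38)
print('fintop',cv2.minAreaRect(L[hi][:,:2].astype(np.float32)),np.nanmedian(L[hi],0))
# approach: standoff 100 above plug fin grasp
z=-B[:,2]; y=-B[:,1]; T=np.stack([np.cross(y,z),y,z],1)
move(ctr+B[:,2]*(28+19*-1+120),T); print(T)
E
```

```text
74.0 ((-0.7076339721679688, -5.396751403808594), (190.9217529296875, 201.2820587158203), 89.5352554321289)
73.5352554321289 ((-0.6575164794921875, -5.392265319824219), (190.905517578125, 201.2787628173828), 89.9481430053711)
73.4833984375 ((-0.65191650390625, -5.3917694091796875), (190.9035186767578, 201.27838134765625), 89.99420928955078)
origin [602.01409281  -7.05622645 111.62813965]
lip [[-62.  -66.3  11.8]
 [-54.7   1.5  14.6]
 [-47.4  66.6  17.8]]
fintop ((1.203866958618164, -0.637934684753418), (55.73223876953125, 15.467392921447754), 2.320173740386963) [ 3.03071372  0.12988842 46.39283714]
side lip [[-65.  -68.    6.5]
 [-57.7  -1.2  14.1]
 [-47.9  64.8  18.5]]
side face [[-100.5  -95.1   -4.3]
 [   0.5    6.1    0.7]
 [  97.2   92.1    4.7]]
fintop ((-3.496377944946289, -0.7170324325561523), (17.781816482543945, 59.81190872192383), 88.61870574951172) [-5.54298902  0.34797222 45.99024078]
shift m [-0.5786 -0.5107 -0.0061] turn [-0.3425  0.3442  1.5369]
[[ 0.2576571   0.9587374   0.12014748]
 [ 0.86891117 -0.28429315  0.40517993]
 [ 0.42261826 -0.         -0.90630779]]
```

Emit:
play_rows:
  plan: "0 -0.035 -0.031 0 0 0 0;0 -0.07 -0.062 0 0 0 0;0 -0.105 -0.093 0 0 0 0;0 -0.14 -0.124 0 0 0 0;0 -0.175 -0.155 0 0 0 0"

```text
time_s: 0.6
tool_pos: [304.3, 397.1, 222.3]
orientation: [-0.46, -3.107, 0.001]
ft_force: [0.4, -0.6, 0.1]
width: 87.1
finger_force: 0.0
```

Emit:
play_rows:
  plan: "0 -0.035 -0.031 0 0 0 0;0 -0.07 -0.062 0 0 0 0;0 -0.105 -0.093 0 0 0 0;0 -0.14 -0.124 0 0 0 0;0 -0.175 -0.155 0 0 0 0"

```text
time_s: 1.1
tool_pos: [426.9, 197.9, 222.4]
orientation: [-0.461, -3.107, -0.0]
ft_force: [0.2, 0.6, -0.4]
width: 87.2
finger_force: 0.0
```

Emit:
play_rows:
  plan: "0 -0.035 -0.031 0 0 0 0;0 -0.07 -0.062 0 0 0 0;0 -0.105 -0.093 0 0 0 0;0 -0.14 -0.124 0 0 0 0;0 -0.175 -0.155 0 0 0 0"

```text
time_s: 1.6
tool_pos: [549.2, -1.2, 222.2]
orientation: [-0.462, -3.107, -0.0]
ft_force: [-0.5, 0.8, -0.3]
width: 87.1
finger_force: 0.0
```

```bash
cat >> h.py <<'E'
PO=np.array([602,-7,112.]); PB=panelR(73.5)
def tool(y,z): return np.stack([np.cross(y,z),y,z],1)
def st():
    s=robot.sense(); print('t',s['time_s'],'q',s['q'].round(2),'pos',s['tool_pos'].round(1),'F',s['ft_force'].round(1),'M',s['moment'].round(2),'w',s['width'].round(1)); return s
E
python3 - <<'E'
from h import *
st(); move(PO+PB[:,2]*129,tool(-PB[:,1],-PB[:,2]))
E
```

```text
Traceback (most recent call last):
  File "h.py", line 21, in st
    s=robot.sense(); print('t',s['time_s'],'q',s['q'].round(2),'pos',s['tool_pos'].round(1),'F',s['ft_force'].round(1),'M',s['moment'].round(2),'w',s['width'].round(1)); return s
                                                                                                                                                    ^^^^^^^^^^^^^^^^
AttributeError: 'float' object has no attribute 'round'
```

```bash
sed -i "s/s\['width'\].round(1)/round(s['width'],1)/" h.py
python3 - <<'E'
from h import *
st(); move(PO+PB[:,2]*129,tool(-PB[:,1],-PB[:,2]))
E
```

```text
t 1.6 q [-0.21  0.43  1.62  0.    1.09 -1.48] pos [549.2  -1.2 222.2] F [-0.5  0.8 -0.3] M [-0.   -0.07  0.04] w 87.1
shift m [-0.0525 -0.0447 -0.0067] turn [-0.3411  0.3424  1.5363]
```

Emit:
play_rows:
  plan: "0 -0.011 -0.009 -0.001 -0.031 0.031 0.139;0 -0.022 -0.018 -0.003 -0.062 0.062 0.278;0 -0.033 -0.027 -0.004 -0.093 0.093 0.417;0 -0.044 -0.036 -0.005 -0.124 0.124 0.556;0 -0.0525 -0.0447 -0.0067 -0.155 0.155 0.695"

```text
time_s: 2.1
tool_pos: [586.4, -58.2, 228.8]
orientation: [-1.437, -2.634, -0.262]
ft_force: [0.3, 0.2, -0.3]
width: 86.9
finger_force: 0.0
```

Emit:
play_rows:
  plan: "0 0 0 0 -0.031 0.031 0.139;0 0 0 0 -0.062 0.062 0.278;0 0 0 0 -0.093 0.093 0.417;0 0 0 0 -0.124 0.124 0.556;0 0 0 0 -0.155 0.155 0.695"

```text
time_s: 2.6
tool_pos: [585.9, -57.6, 228.8]
orientation: [-2.161, -1.877, -0.471]
ft_force: [-0.4, 0.0, 0.3]
width: 87.0
finger_force: 0.0
```

Emit:
play_rows:
  plan: "0 0 0 0 -0.031 0.032 0.146;0 0 0 0 -0.031 0.032 0.146;0 0 0 0 -0.031 0.032 0.146"

```text
time_s: 2.9
tool_pos: [585.8, -57.6, 229.0]
orientation: [-2.271, -1.702, -0.503]
ft_force: [0.7, -0.2, -0.0]
width: 87.1
finger_force: 0.0
```

```bash
python3 - <<'E'
from h import *
st(); move(PO+PB[:,2]*129,tool(-PB[:,1],-PB[:,2]))
f=grab('wrist'); save(f,'w1'); np.savez('w1.npz',**f)
w=cloud(f); L=(w-PO)@PB; hsv=cv2.cvtColor(f['image'],cv2.COLOR_RGB2HSV); H,S,V=[hsv[...,i].astype(int) for i in range(3)]
yel=(H>=15)&(H<30)&(S>120)&(abs(L[...,0])<80)&(abs(L[...,2])<25); print('lip',yel.sum(),np.nanpercentile(L[yel],[3,50,97],axis=0).round(1))
org=(H<14)&(S>150)&(V>60)&(L[...,2]>40)&(L[...,2]<52); 
if org.any(): print('fintop',cv2.minAreaRect(L[org][:,:2].astype(np.float32)),np.nanmedian(L[org],0))
E
```

```text
t 2.9 q [-0.51  0.49  1.57  0.45  1.22 -0.42] pos [585.8 -57.6 229. ] F [ 0.7 -0.2 -0. ] M [-0.32  0.13  0.03] w 87.1
shift m [-0.0013  0.0011 -0.0005] turn [-0.0011  0.0003  0.0033]
lip 2799 [[-57.9 -65.6  -5.6]
 [-50.9  -0.3  14.8]
 [  5.8  65.4  16.3]]
fintop ((0.040752410888671875, -0.31662464141845703), (15.473481178283691, 58.173927307128906), 89.98988342285156) [-0.69819999  0.86044965 46.8757722 ]
```

View pics/w1.png

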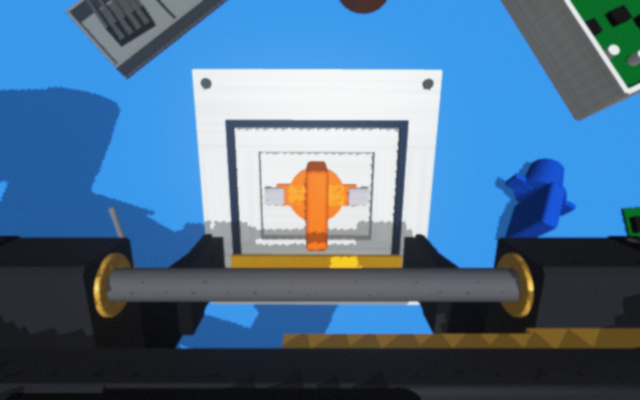

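The wrist view shows the orange fin at (317,205), centred between the fingers and agreeing with the panel frame within 1 mm. Now I descend, grip and twist.

Emit:
play_rows:
  plan: "0 -0.001 0.001 0.035 0 0 0.003;0 -0.001 0.001 0.07 0 0 0.003;0 -0.001 0.001 0.095 0 0 0.003;0 -0.001 0.001 0.11 0 0 0.003;0 -0.001 0.001 0.12 0 0 0.003"
  grip_force: 45

```text
time_s: 3.45
tool_pos: [601.3, -9.1, 119.1]
orientation: [-2.272, -1.697, -0.503]
ft_force: [0.3, -1.3, 0.2]
width: 87.5
finger_force: 0.0
```

Emit:
play_rows:
  plan: "1 0 0 0 0 0 0;1 0 0 0 0 0 0;1 0 0 0 0 0 0;1 0 0 0 0 0 0;1 0 0 0 0 0 0"

```text
time_s: 3.95
tool_pos: [601.5, -10.5, 120.8]
orientation: [-2.276, -1.696, -0.505]
ft_force: [-1.1, 0.4, -0.1]
width: 55.0
finger_force: 0.0
```

Emit:
play_rows:
  plan: "1 0 0 0 0 0 0;1 0 0 0 0 0 0;1 0 0 0 0 0 0;1 0 0 0 0 0 0;1 0 0 0 0 0 0"

```text
time_s: 4.45
tool_pos: [602.2, -10.4, 120.1]
orientation: [-2.277, -1.695, -0.506]
ft_force: [1.3, 2.4, -4.2]
width: 15.7
finger_force: 45.0
```

```bash
python3 - <<'E'
from h import *
s=st(); print(s['finger_force']); move(PO+PB[:,2]*9,tool(-PB[:,1],-PB[:,2]))
E
```

```text
t 4.45 q [-0.43  0.65  1.66  0.53  0.97 -0.47] pos [602.2 -10.4 120.1] F [ 1.3  2.4 -4.2] M [-0.21  0.52  0.27] w 15.7
45.02275259234011
shift m [-0.0006 -0.0011 -0.0003] turn [ 0.0023  0.     -0.0021]
```

Gripped (15.7 mm wide, 45 N). Twist about 54°.

Emit:
play_rows:
  plan: "1 0 0 0 0 0 0.1;1 0 0 0 0 0 0.2;1 0 0 0 0 0 0.3;1 0 0 0 0 0 0.4;1 0 0 0 0 0 0.5"

```text
time_s: 4.95
tool_pos: [601.6, -11.7, 119.5]
orientation: [-2.572, -1.055, -0.385]
ft_force: [-0.0, -4.8, -2.8]
width: 15.5
finger_force: 45.1
```

Emit:
play_rows:
  plan: "1 0 0 0 0 0 0.1;1 0 0 0 0 0 0.2;1 0 0 0 0 0 0.3;1 0 0 0 0 0 0.4;1 0 0 0 0 0 0.43"

```text
time_s: 5.45
tool_pos: [601.9, -11.3, 119.8]
orientation: [-2.699, -0.477, -0.273]
ft_force: [1.2, -2.0, -2.0]
width: 15.5
finger_force: 45.0
```

```bash
python3 - <<'E'
from h import *
s=st(); Rt=R.from_rotvec(s['orientation']).as_matrix(); y=PB.T@Rt[:,1]; print(s['finger_force'],'tool y in panel az',np.degrees(np.arctan2(y[1],y[0])))
f=grab('side'); save(f,'s1')
cv2.imwrite('pics/s1c.png',cv2.resize(f['image'][130:270,230:400,::-1],None,fx=4,fy=4))
E
```

```text
t 5.45 q [-0.43  0.65  1.65  0.53  0.97  0.46] pos [601.9 -11.3 119.8] F [ 1.2 -2.  -2. ] M [-1.07 -0.02 -0.16] w 15.5
45.001810574904084 tool y in panel az -143.44924451163263
```

View pics/s1c.png

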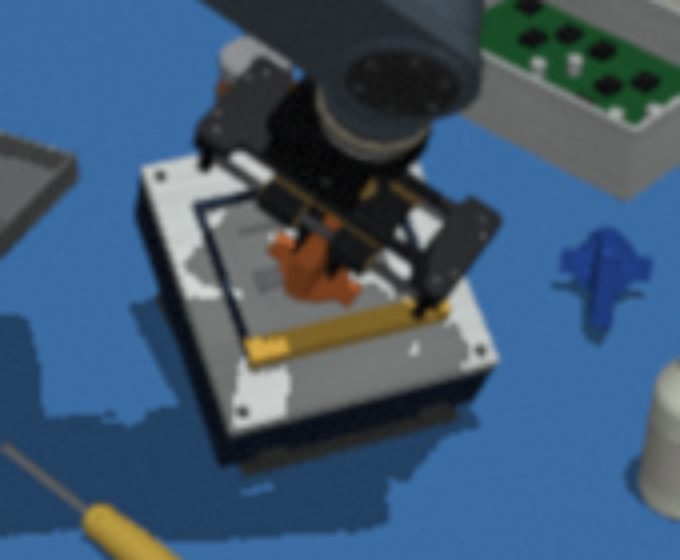

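The plug has turned 53°, and the crop shows its ear at (345,290), off the claw at (268,278). I'll lift it straight out.

Emit:
play_rows:
  plan: "1 0 0 -0.008 0 0 0;1 0 0 -0.02 0 0 0;1 0 0 -0.04 0 0 0;1 0 0 -0.065 0 0 0;1 0 0 -0.1 0 0 0"

```text
time_s: 6.0
tool_pos: [586.3, -49.1, 210.9]
orientation: [-2.692, -0.479, -0.263]
ft_force: [1.0, -0.0, -3.4]
width: 15.5
finger_force: 45.0
```

```bash
python3 - <<'E'
from h import *
s=st(); print(s['finger_force'])
Rt=R.from_rotvec(s['orientation']).as_matrix()
# tray empty compartment
f=dict(np.load('top0.npz'));w=cloud(f)
# tray centre, long axis: rect ((490.75,303.74),(190,100),26.4)-> 190 along az 26.4
a=np.radians(26.4); e=np.array([np.cos(a),np.sin(a)]); c=np.array([491.5,303.5]); 
print('heatsink side',(np.array([453.5,293])-c)@e)
p=c+46*e; print('compartment',p)
z=np.array([0,0,-1.]); best=None
# plug vertical with minimal tilt; keep yaw of tool y as carried, then square to tray
for k in range(4):
    ya=a+k*np.pi/2; T=tool(np.array([np.cos(ya),np.sin(ya),0]),z); ang=R.from_matrix(Rt.T@T).magnitude(); print(k,np.degrees(ang)); 
    if best is None or ang<best[0]: best=(ang,T,k)
T=best[1]; tz=4+76-19
print('tray target z',tz)
move([p[0],p[1],tz+100],T); print('world delta',np.array([p[0],p[1],tz+100])-s['tool_pos'])
E
```

```text
t 6.0 q [-0.5   0.51  1.59  0.46  1.18  0.51] pos [586.3 -49.1 210.9] F [ 1.  -0.  -3.4] M [-0.56  0.25 -0.03] w 15.5
44.999064579606056
heatsink side -38.705716270539426
compartment [532.70274097 323.95321824]
0 98.63746470437336
1 173.945973592458
2 86.80735667718008
3 25.85056030241607
tray target z 61
shift m [ 0.0471 -0.325   0.1917] turn [-0.3418 -0.2746 -0.1065]
world delta [-53.63358233 373.09090353 -49.94178091]
```

```bash
python3 - <<'E'
from h import *
s=st(); Rt=R.from_rotvec(s['orientation']).as_matrix()
for d in ([0,0,70],[-54,373,70]): print(np.round(Rt.T@np.array(d)/1000,4))
E
```

```text
t 6.0 q [-0.5   0.51  1.59  0.46  1.18  0.51] pos [586.3 -49.1 210.9] F [ 1.  -0.  -3.4] M [-0.56  0.25 -0.03] w 15.5
[ 0.0173 -0.0241 -0.0634]
[ 0.0764 -0.3664  0.083 ]
```

Emit:
play_rows:
  plan: "1 0.009 -0.012 -0.032 0 0 0;1 0.0173 -0.0241 -0.0634 0 0 0;1 0.0247 -0.0669 -0.0451 0 0 0;1 0.0321 -0.1097 -0.0268 0 0 0;1 0.0395 -0.1525 -0.0085 0 0 0"

```text
time_s: 6.5
tool_pos: [566.6, 91.2, 281.0]
orientation: [-2.695, -0.478, -0.268]
ft_force: [0.6, -0.2, -3.0]
width: 15.5
finger_force: 45.0
```

Emit:
play_rows:
  plan: "1 0.0074 -0.0428 0.0183 0 0 0;1 0.0148 -0.0856 0.0366 0 0 0;1 0.0222 -0.1284 0.0549 0 0 0;1 0.0296 -0.1712 0.0732 0 0 0;1 0.037 -0.214 0.0915 0 0 0"

```text
time_s: 7.0
tool_pos: [533.0, 324.6, 279.4]
orientation: [-2.696, -0.48, -0.265]
ft_force: [1.4, -0.7, -2.4]
width: 15.7
finger_force: 45.0
```

Emit:
play_rows:
  plan: "1 0 0 0 -0.085 -0.068 -0.026;1 0 0 0 -0.17 -0.137 -0.053;1 0 0 0 -0.256 -0.206 -0.08;1 0 0 0 -0.342 -0.275 -0.106;1 0 0 0 -0.342 -0.275 -0.106"

```text
time_s: 7.5
tool_pos: [534.6, 325.2, 279.5]
orientation: [3.054, 0.717, 0.004]
ft_force: [-0.6, -0.6, -1.8]
width: 15.9
finger_force: 45.0
```

```bash
python3 - <<'E'
from h import *
s=st(); print(s['finger_force'])
a=np.radians(26.4-90); T=tool(np.array([np.cos(a),np.sin(a),0]),np.array([0,0,-1.]))
move([532.7,324,71],T)
f=grab('wrist'); save(f,'w2'); w=cloud(f); hsv=cv2.cvtColor(f['image'],cv2.COLOR_RGB2HSV); H,S,V=[hsv[...,i].astype(int) for i in range(3)]
f2=grab('top'); w2=cloud(f2); hsv=cv2.cvtColor(f2['image'],cv2.COLOR_RGB2HSV)
for ww,im in((w,f['image']),(w2,f2['image'])):
    h=cv2.cvtColor(im,cv2.COLOR_RGB2HSV); m=(h[...,1]>150)&((h[...,0]<14)|(h[...,0]>176))&(h[...,2]>50)&(np.hypot(ww[...,0]-532,ww[...,1]-324)<60)&(ww[...,2]>60)
    print('orange',m.sum(),np.nanpercentile(ww[m],[2,50,98],axis=0).round(1) if m.any() else '')
np.savez('w2.npz',**f)
E
```

```text
t 7.5 q [ 0.37  0.47  1.36 -0.    1.3   1.48] pos [534.6 325.2 279.5] F [-0.6 -0.6 -1.8] M [0.02 0.13 0.04] w 15.9
44.99954215250909
shift m [-0.0025 -0.0008  0.2085] turn [ 0.0049 -0.0013  0.0006]
orange 5539 [[519.1 305.  265.1]
 [547.9 333.9 316.6]
 [560.5 351.5 319.5]]
orange 208 [[503.9 278.9 262.5]
 [514.5 306.9 282.2]
 [550.4 347.6 364.1]]
```

View pics/w2.png

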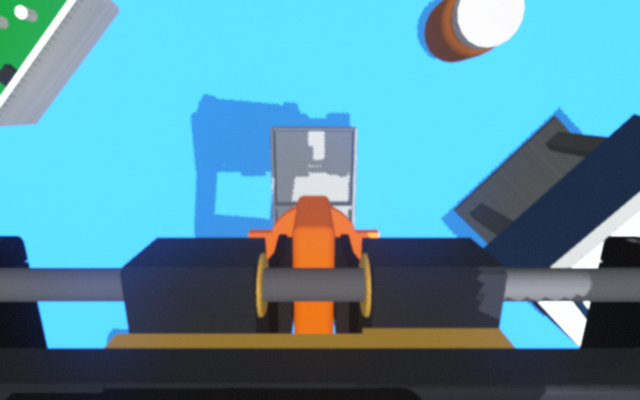

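The view shows the empty compartment at (314,165), with the plug held straight at (314,260). Now I lower it.

Emit:
play_rows:
  plan: "1 -0.0025 -0.001 0.045 0.005 -0.001 0;1 -0.0025 -0.001 0.09 0.005 -0.001 0;1 -0.0025 -0.001 0.135 0.005 -0.001 0;1 -0.0025 -0.001 0.18 0.005 -0.001 0;1 -0.0025 -0.001 0.205 0.005 -0.001 0"

```text
time_s: 8.1
tool_pos: [531.1, 319.2, 70.8]
orientation: [3.061, 0.707, -0.009]
ft_force: [-0.3, 0.4, -2.7]
width: 15.3
finger_force: 45.0
```

Emit:
play_rows:
  plan: "1 0 0 0.005 0 0 0;1 0 0 0.008 0 0 0;1 0 0 0.01 0 0 0;1 0 0 0.011 0 0 0;1 0 0 0.011 0 0 0"

```text
time_s: 8.6
tool_pos: [535.2, 322.3, 64.7]
orientation: [-3.06, -0.712, -0.008]
ft_force: [0.2, 0.0, -2.8]
width: 15.6
finger_force: 45.0
```

```bash
python3 - <<'E'
from h import *
s=st()
a=np.radians(26.4-90); T=tool(np.array([np.cos(a),np.sin(a),0]),np.array([0,0,-1.]))
move([532.7,324,61],T)
E
```

```text
t 8.6 q [ 0.36  0.73  1.55 -0.    0.85  1.48] pos [535.2 322.3  64.7] F [ 0.2  0.  -2.8] M [-0.15  0.1  -0.03] w 15.6
shift m [-0.0015 -0.0026  0.0037] turn [ 0.0009 -0.0048 -0.0036]
```

Emit:
play_rows:
  plan: "1 0 0 0.001 0 0 0;1 0 0 0.002 0 0 0;1 0 0 0.003 0 0 0;1 0 0 0.003 0 0 0"

```text
time_s: 9.0
tool_pos: [534.2, 322.1, 60.0]
orientation: [3.059, 0.712, 0.003]
ft_force: [-0.3, 0.5, -2.1]
width: 15.7
finger_force: 45.0
```

Emit:
play_rows:
  plan: "1 0 0 0.001 0 0 0;1 0 0 0.001 0 0 0;1 0 0 0.002 0 0 0;1 0 0 0.002 0 0 0"

```text
time_s: 9.4
tool_pos: [534.5, 322.2, 59.8]
orientation: [3.06, 0.712, 0.004]
ft_force: [-2.5, -1.6, 8.7]
width: 15.5
finger_force: 45.0
```

Contact (8.7 N). Release, rise, and check with the top camera.

Emit:
play_rows:
  plan: "0.7 0 0 -0.001 0 0 0;0.4 0 0 -0.001 0 0 0;0 0 0 -0.001 0 0 0;0 0 0 -0.001 0 0 0;0 0 0 -0.001 0 0 0"

```text
time_s: 9.9
tool_pos: [534.4, 322.0, 58.9]
orientation: [3.06, 0.712, 0.003]
ft_force: [0.6, 0.0, -0.6]
width: 47.8
finger_force: 0.0
```

Emit:
play_rows:
  plan: "0 0 0 0 0 0 0;0 0 0 0 0 0 0;0 0 0 -0.01 0 0 0;0 0 0 -0.03 0 0 0;0 0 0 -0.07 0 0 0"

```text
time_s: 10.4
tool_pos: [532.1, 321.1, 127.6]
orientation: [3.059, 0.712, -0.007]
ft_force: [0.1, -0.1, 0.4]
width: 84.2
finger_force: 0.0
```

Emit:
play_rows:
  plan: "0 0 0 -0.045 0 0 0;0 0 0 -0.09 0 0 0;0 0 0 -0.13 0 0 0"

```text
time_s: 10.7
tool_pos: [534.0, 322.1, 262.5]
orientation: [-3.06, -0.712, -0.007]
ft_force: [0.9, -0.0, 0.3]
width: 86.7
finger_force: 0.0
```

```bash
python3 - <<'E'
from h import *
s=st()
for n in('side','wrist'):
    f=grab(n); w=cloud(f); h=cv2.cvtColor(f['image'],cv2.COLOR_RGB2HSV); m=(h[...,1]>140)&(h[...,0]<14)&(h[...,2]>40)&(np.hypot(w[...,0]-533,w[...,1]-323)<60)&(w[...,2]>30)
    hi=m&(w[...,2]>92)
    print(n,m.sum(),np.nanpercentile(w[m],[2,50,98],axis=0).round(1),'top',hi.sum(),np.nanmean(w[hi],0) if hi.any() else '')
# plate target
a=np.radians(5); x=np.array([np.cos(a),np.sin(a),0])
for sg in(1,-1):
    T=tool(sg*x,np.array([0,0,-1.])); move([523.8,-300.5,37-19+100],T)
E
```

```text
t 10.7 q [ 0.36  0.48  1.39 -0.    1.26  1.48] pos [534.  322.1 262.5] F [ 0.9 -0.   0.3] M [-0.03  0.13 -0.  ] w 86.7
side 294 [[504.3 292.3  42. ]
 [531.3 310.8  69. ]
 [557.6 330.4  99.7]] top 54 [530.23881677 315.70420371  97.2569546 ]
wrist 1571 [[511.8 294.7  45. ]
 [534.6 327.1  47.4]
 [559.1 350.4  99.6]] top 548 [535.98344145 325.37309347  98.11021562]
shift m [-0.2907  0.5535  0.1454] turn [ 0.0126 -0.0143 -1.2006]
shift m [-0.2907  0.5535  0.1454] turn [-0.0158 -0.014   1.9409]
```

The plug stands upright in the tray (top at 98 mm = 4 + 94). On to the plate.

Emit:
play_rows:
  plan: "0 -0.022 0.042 0 0 0 0;0 -0.044 0.084 0 0 0 0;0 -0.066 0.126 0 0 0 0;0 -0.088 0.168 0 0 0 0;0 -0.11 0.21 0 0 0 0"

```text
time_s: 11.3
tool_pos: [527.1, 83.4, 259.0]
orientation: [3.059, 0.713, 0.003]
ft_force: [0.1, 0.1, 1.1]
width: 86.7
finger_force: 0.0
```

Emit:
play_rows:
  plan: "0 -0.022 0.042 0 0 0 0;0 -0.044 0.084 0 0 0 0;0 -0.066 0.126 0 0 0 0;0 -0.088 0.168 0 0 0 0;0 -0.11 0.21 0 0 0 0"

```text
time_s: 11.8
tool_pos: [521.1, -153.6, 258.9]
orientation: [-3.06, -0.712, -0.003]
ft_force: [0.9, 1.0, 0.2]
width: 87.2
finger_force: 0.0
```

Emit:
play_rows:
  plan: "0 -0.022 0.042 0 0 0 -0.133;0 -0.044 0.084 0 0 0 -0.266;0 -0.066 0.126 0 0 0 -0.4;0 -0.07 0.133 0 0 0 -0.533;0 -0.07 0.133 0 0 0 -0.666"

```text
time_s: 12.3
tool_pos: [517.0, -304.8, 258.3]
orientation: [2.657, 1.675, 0.003]
ft_force: [-0.5, 0.9, -0.7]
width: 87.3
finger_force: 0.0
```

Emit:
play_rows:
  plan: "0 0 0 0.01 0 0 -0.133;0 0 0 0.03 0 0 -0.266;0 0 0 0.05 0 0 -0.4;0 0 0 0.065 0 0 -0.533;0 0 0 0.065 0 0 -0.533"

```text
time_s: 12.8
tool_pos: [516.2, -300.7, 191.4]
orientation: [-2.122, -2.31, -0.003]
ft_force: [-1.0, 0.4, 0.6]
width: 86.9
finger_force: 0.0
```

```bash
python3 - <<'E'
from h import *
s=st()
f=grab('wrist'); save(f,'w3'); w=cloud(f); h=cv2.cvtColor(f['image'],cv2.COLOR_RGB2HSV)
near=np.hypot(w[...,0]-524,w[...,1]+300)<90
m=near&(h[...,1]<90)&(h[...,2]>110)&(w[...,2]<12)&(w[...,2]>0); print('plate',m.sum(),cv2.minAreaRect(w[m][:,:2].astype(np.float32)))
m=near&(w[...,2]>40)&(w[...,2]<54); print('fintop',m.sum(),cv2.minAreaRect(w[m][:,:2].astype(np.float32)) if m.any() else '')
t=dict(np.load('top0.npz')); w=cloud(t); b=w[148:170,392:415].reshape(-1,3); b=b[b[:,2]>40]; print('bottle',np.nanpercentile(b,[5,50,95],axis=0))
a=np.radians(5); x=np.array([np.cos(a),np.sin(a),0])
move([523.8,-300.5,18],tool(x,np.array([0,0,-1.])))
E
```

```text
t 12.8 q [-0.72  0.53  1.53  0.    1.09 -0.8 ] pos [ 516.2 -300.7  191.4] F [-1.   0.4  0.6] M [-0.08  0.01  0.  ] w 86.9
plate 12217 ((523.0751953125, -302.1381530761719), (113.66520690917969, 122.93826293945312), 4.928154945373535)
fintop 1242 ((523.0532836914062, -301.0431213378906), (13.986303329467773, 70.11797332763672), 4.934362888336182)
bottle [[ 704.00229183 -248.03723965   47.74170912]
 [ 717.56128906 -227.0493995    95.8759321 ]
 [ 736.80783262 -210.10889215  138.96610446]]
shift m [-1.000e-04  6.800e-03  1.748e-01] turn [ 0.0001 -0.0025 -0.0046]
```

View pics/w3.png

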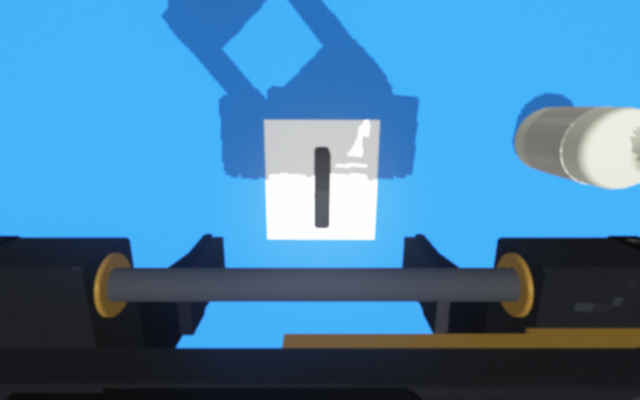

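The view shows the plate with its fin at (322,187), between the fingers. Fin centre is (523,-301) at 4.9°.

Emit:
play_rows:
  plan: "0 0 0.006 0.045 0 -0.002 -0.004;0 0 0.006 0.09 0 -0.002 -0.004;0 0 0.006 0.13 0 -0.002 -0.004;0 0 0.006 0.16 0 -0.002 -0.004;0 0 0.006 0.172 0 -0.002 -0.004"

```text
time_s: 13.35
tool_pos: [523.5, -300.8, 19.9]
orientation: [-2.122, -2.316, -0.001]
ft_force: [-1.1, 0.1, 0.3]
width: 86.7
finger_force: 0.0
```

Emit:
play_rows:
  plan: "0 0 0 0.001 0 0 0;0 0 0 0.001 0 0 0;0 0 0 0.001 0 0 0"

```text
time_s: 13.65
tool_pos: [525.8, -302.7, 23.1]
orientation: [2.116, 2.313, 0.001]
ft_force: [0.0, -0.4, 0.5]
width: 87.3
finger_force: 0.0
```

```bash
python3 - <<'E'
from h import *
s=st(); a=np.radians(4.9); x=np.array([np.cos(a),np.sin(a),0])
move([523.1,-301,18],tool(x,np.array([0,0,-1.])))
E
```

```text
t 13.65 q [-0.71  0.78  1.62  0.    0.74 -0.8 ] pos [ 525.8 -302.7   23.1] F [ 0.  -0.4  0.5] M [-0.07  0.06 -0.02] w 87.3
shift m [ 0.002  -0.0025  0.0051] turn [0.0053 0.0048 0.0035]
```

Emit:
play_rows:
  plan: "0 0 0 0 0 0 0;0 0 0 0 0 0 0;0 0 0 0 0 0 0"

```text
time_s: 13.95
tool_pos: [524.7, -301.9, 21.8]
orientation: [2.117, 2.315, 0.001]
ft_force: [0.4, -0.3, 0.0]
width: 87.0
finger_force: 0.0
```

```bash
python3 - <<'E'
from h import *
s=st(); a=np.radians(4.9); x=np.array([np.cos(a),np.sin(a),0])
move([523.1,-301,18],tool(x,np.array([0,0,-1.])))
E
```

```text
t 13.95 q [-0.71  0.78  1.62  0.    0.74 -0.8 ] pos [ 524.7 -301.9   21.8] F [ 0.4 -0.3  0. ] M [-0.13  0.02 -0.01] w 87.0
shift m [ 0.001  -0.0015  0.0038] turn [0.0033 0.0028 0.0039]
```

Emit:
play_rows:
  plan: "0 0.001 -0.001 0.0035 0.002 0.002 0.004;0 0.001 -0.001 0.0035 0.002 0.002 0.004;0 0.001 -0.001 0.0035 0.002 0.002 0.004;0 0.001 -0.001 0.0035 0.002 0.002 0.004"
  grip_force: 55

```text
time_s: 14.35
tool_pos: [523.3, -300.7, 17.3]
orientation: [-2.125, -2.314, -0.001]
ft_force: [-0.4, -0.6, 1.0]
width: 86.9
finger_force: 0.0
```

Emit:
play_rows:
  plan: "1 0 0 0 0 0 0;1 0 0 0 0 0 0;1 0 0 0 0 0 0;1 0 0 0 0 0 0;1 0 0 0 0 0 0"

```text
time_s: 14.85
tool_pos: [523.4, -300.7, 17.5]
orientation: [2.124, 2.314, 0.001]
ft_force: [0.5, 0.3, -0.5]
width: 55.1
finger_force: 0.0
```

Emit:
play_rows:
  plan: "1 0 0 0 0 0 0;1 0 0 0 0 0 0;1 0 0 0 0 0 0;1 0 0 0 0 0 0;1 0 0 0 0 0 0"

```text
time_s: 15.35
tool_pos: [523.3, -300.8, 17.5]
orientation: [2.124, 2.314, 0.001]
ft_force: [0.3, -0.1, -0.3]
width: 15.1
finger_force: 0.0
```

```bash
cat >> h.py <<'E'
def plateT(th,xe,ze,ty=0,gz=18.):
    "TCP pose with plate tilted th deg about panel y, downhill bottom edge at panel (xe,ze); gz = TCP height above underside"
    t=np.radians(th); px=np.cos(t)*PB[:,0]+np.sin(t)*PB[:,2]; n=-np.sin(t)*PB[:,0]+np.cos(t)*PB[:,2]
    e=PO+PB[:,0]*xe+PB[:,2]*ze+PB[:,1]*ty
    return e+55*px+gz*n, tool(px,-n)
E
python3 - <<'E'
from h import *
s=st(); print(s['finger_force'])
p,T=plateT(13,-30,70); print('above port',p); move(p,T)
E
```

```text
t 15.35 q [-0.71  0.78  1.62  0.    0.73 -0.79] pos [ 523.3 -300.8   17.5] F [ 0.3 -0.1 -0.3] M [-0.09  0.09  0.05] w 15.1
0.0
above port [595.03769696 -30.50434114 210.80857195]
shift m [ 0.2632  0.0946 -0.1933] turn [-0.5805  0.3966 -1.1509]
```

Emit:
play_rows:
  plan: "1 0 0 0 0 0 0;1 0 0 0 0 0 0;1 0 0 0 0 0 0;1 0 0 -0.005 0 0 0;1 0 0 -0.02 0 0 0"

```text
time_s: 15.85
tool_pos: [521.9, -299.6, 36.4]
orientation: [-2.121, -2.311, -0.0]
ft_force: [0.4, -0.1, -2.8]
width: 13.1
finger_force: 55.0
```

Emit:
play_rows:
  plan: "1 0 0 -0.045 0 0 0;1 0 0 -0.09 0 0 0;1 0 0 -0.135 0 0 0;1 0 0 -0.175 0 0 0;1 0 0 -0.22 0 0 0"

```text
time_s: 16.35
tool_pos: [522.2, -299.9, 259.7]
orientation: [-2.124, -2.314, -0.0]
ft_force: [1.3, -1.4, -2.9]
width: 13.9
finger_force: 55.0
```

```bash
python3 - <<'E'
from h import *
s=st(); print(s['finger_force'])
p,T=plateT(13,-30,70,gz=17.5); move(p,T)
E
```

```text
t 16.35 q [-0.71  0.46  1.45  0.    1.24 -0.79] pos [ 522.2 -299.9  259.7] F [ 1.3 -1.4 -2.9] M [-0.1   0.02  0.01] w 13.9
54.998861253261566
shift m [0.2624 0.0957 0.0495] turn [-0.5808  0.3954 -1.1512]
```

Emit:
play_rows:
  plan: "1 0.044 0.016 0 0 0 0;1 0.088 0.032 0 0 0 0;1 0.132 0.048 0 0 0 0;1 0.176 0.064 0 0 0 0;1 0.22 0.08 0 0 0 0"

```text
time_s: 16.85
tool_pos: [583.7, -72.8, 258.5]
orientation: [2.125, 2.314, 0.001]
ft_force: [1.1, -0.6, -2.8]
width: 13.5
finger_force: 55.0
```

Emit:
play_rows:
  plan: "1 0.042 0.016 0 -0.058 0.0395 -0.115;1 0.042 0.016 0 -0.116 0.079 -0.23;1 0.042 0.016 0 -0.174 0.1186 -0.345;1 0.042 0.016 0 -0.232 0.158 -0.46;1 0.042 0.016 0 -0.29 0.1977 -0.576"

```text
time_s: 17.35
tool_pos: [595.5, -30.7, 258.6]
orientation: [1.32, 2.744, 0.53]
ft_force: [0.0, 0.5, -4.3]
width: 13.6
finger_force: 55.0
```

Emit:
play_rows:
  plan: "1 0 0 0 -0.058 0.0395 -0.115;1 0 0 0 -0.116 0.079 -0.23;1 0 0 0 -0.174 0.1186 -0.345;1 0 0 0 -0.232 0.158 -0.46;1 0 0 0 -0.29 0.1977 -0.576"

```text
time_s: 17.85
tool_pos: [595.7, -31.8, 258.4]
orientation: [0.404, 2.856, 0.982]
ft_force: [-0.1, 0.1, -4.1]
width: 13.7
finger_force: 55.0
```

```bash
python3 - <<'E'
from h import *
s=st(); print(s['finger_force'])
p,T=plateT(13,-30,70,gz=17.5); move(p,T)
E
```

```text
t 17.85 q [-0.56  0.51  1.57  0.65  1.33 -2.1 ] pos [595.7 -31.8 258.4] F [-0.1  0.1 -4.1] M [-0.71  0.23  0.06] w 13.7
55.00005003064871
shift m [ 0.0012 -0.0284  0.0386] turn [-0.0003 -0.0007  0.007 ]
```

Emit:
play_rows:
  plan: "1 0.001 -0.014 0.019 0 0 0.007;1 0.001 -0.028 0.038 0 0 0.007;1 0.001 -0.028 0.038 0 0 0.007;1 0.001 -0.028 0.038 0 0 0.007;1 0.001 -0.028 0.038 0 0 0.007"

```text
time_s: 18.35
tool_pos: [596.6, -30.3, 211.9]
orientation: [0.421, 2.855, 0.98]
ft_force: [0.2, 0.2, -3.7]
width: 13.5
finger_force: 55.0
```

```bash
python3 - <<'E'
from h import *
s=st(); p,T=plateT(13,-30,70,gz=17.5); move(p,T)
Q=plateT(13,0,0)[1]; t=np.radians(13); px=Q[:,1]; n=-Q[:,2]; B=np.stack([px,np.cross(n,px),n],1)
Rt=R.from_rotvec(s['orientation']).as_matrix()
for nm in('side','top','wrist'):
    f=grab(nm); w=cloud(f); o=s['tool_pos']-17.5*n; L=(w-o)@B   # plate frame, origin underside centre
    h=cv2.cvtColor(f['image'],cv2.COLOR_RGB2HSV)
    m=(abs(L[...,0])<70)&(abs(L[...,1])<75)&(abs(L[...,2]-5)<7)&(h[...,1]<110)
    print(nm,m.sum(), np.nanpercentile(L[m],[1,50,99],axis=0).round(1) if m.sum()>20 else '')
    if m.sum()>50:
        c=np.linalg.lstsq(np.c_[L[m][:,:2],np.ones(m.sum())],L[m][:,2],rcond=None)[0]; print('  plane slopes deg',np.degrees(c[:2]).round(2),'z0',c[2].round(2), cv2.minAreaRect(L[m][:,:2].astype(np.float32)))
    if nm=='side': save(f,'s2'); cv2.imwrite('pics/s2c.png',cv2.resize(f['image'][120:270,220:400,::-1],None,fx=4,fy=4))
E
```

```text
t 18.35 q [-0.56  0.57  1.61  0.67  1.25 -2.15] pos [596.6 -30.3 211.9] F [ 0.2  0.2 -3.7] M [-0.68  0.22  0.02] w 13.5
shift m [ 0.0015 -0.0012  0.001 ] turn [-0.0017  0.0022 -0.004 ]
side 813 [[-54.4 -10.3  -0.9]
 [ -7.6  34.6   4.5]
 [ 53.9  59.    9.8]]
  plane slopes deg [-0.16 -0.7 ] z0 4.85 ((0.18950653076171875, 23.03506088256836), (111.28913879394531, 73.24954986572266), 0.4881824851036072)
top 1206 [[-51.9 -57.9  -0.7]
 [ 33.6  31.4   3.9]
 [ 56.8  60.    8.4]]
  plane slopes deg [-0.39 -0.16] z0 4.11 ((2.1479110717773438, 0.170745849609375), (120.75773620605469, 113.97669219970703), 89.77364349365234)
wrist 22345 [[-52.8   1.7   2.9]
 [  1.1  36.3   4.9]
 [ 55.1  59.8   6.4]]
  plane slopes deg [-0.17 -0.34] z0 5.06 ((0.9955215454101562, 4.052978515625), (111.84176635742188, 110.69245147705078), 89.80189514160156)
```

View pics/s2c.png

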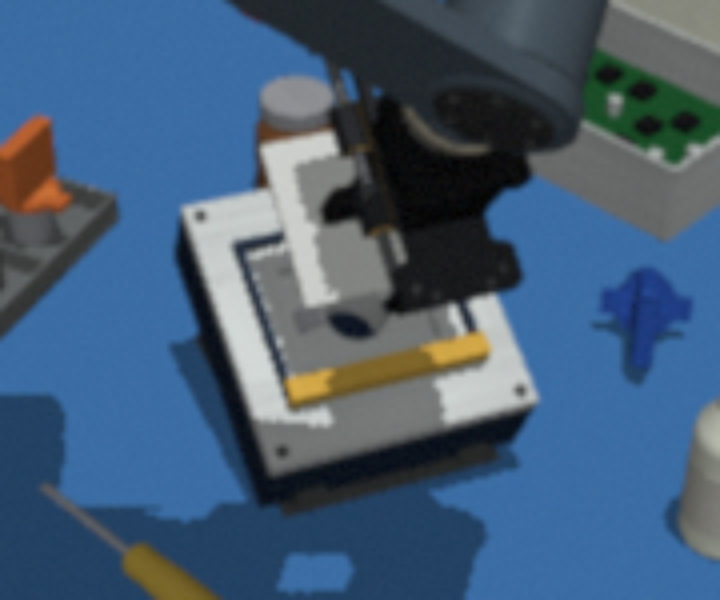

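The plate hangs as planned at 13° with the bore and lip clear. The downhill edge is near crop (330,300), the lip at (390,370), and the plug stands in the tray. Next: lower to the entry pose.

```bash
python3 - <<'E'
from h import *
s=st()
for a in((12,-33,7),(12,-33,5.8)):
    p,T=plateT(*a,gz=17.5); move(p,T)
E
```

```text
t 18.5 q [-0.56  0.57  1.61  0.67  1.25 -2.16] pos [596.5 -30.2 211.7] F [ 0.  -0.2 -3. ] M [-0.68  0.27 -0.03] w 13.6
shift m [ 0.0013 -0.0178  0.0625] turn [ 0.0157  0.002  -0.004 ]
shift m [ 0.0013 -0.018   0.0636] turn [ 0.0157  0.002  -0.004 ]
```

Emit:
play_rows:
  plan: "1 0.001 -0.006 0.02 0.008 0.002 -0.004;1 0.001 -0.012 0.04 0.016 0.002 -0.004;1 0.001 -0.015 0.053 0.016 0.002 -0.004;1 0.001 -0.018 0.062 0.016 0.002 -0.004;1 0.001 -0.018 0.062 0.016 0.002 -0.004"

```text
time_s: 19.0
tool_pos: [601.3, -6.2, 149.6]
orientation: [0.418, 2.869, 0.962]
ft_force: [0.7, 0.1, -3.1]
width: 13.6
finger_force: 55.0
```

Emit:
play_rows:
  plan: "1 0 0 0 0 0 0;1 0 0 0 0 0 0;1 0 0 0 0 0 0;1 0 0 0 0 0 0"

```text
time_s: 19.4
tool_pos: [602.0, -7.1, 150.9]
orientation: [0.417, 2.867, 0.96]
ft_force: [0.6, -1.0, -2.7]
width: 13.7
finger_force: 55.0
```

```bash
cat >> h.py <<'E'
def where(gz=17.5):
    s=robot.sense(); T=R.from_rotvec(s['orientation']).as_matrix(); px,n=PB.T@T[:,1],-PB.T@T[:,2]
    c=PB.T@(s['tool_pos']-PO)-gz*n; e=c-55*px; u=c+55*px
    print('downhill edge',e.round(1),'uphill',u.round(1),'tilt',np.degrees(np.arctan2(px[2],px[0])).round(2),'yaw',np.degrees(px[1]).round(2),'roll',np.degrees(n[1]).round(2),'F panel',(PB.T@s['ft_force']).round(1))
E
python3 - <<'E'
from h import *
s=st(); where()
for a in((12,-33,5.8),(12,-55.5,1)):
    p,T=plateT(*a,gz=17.5); move(p,T)
E
```

```text
t 19.4 q [-0.51  0.65  1.66  0.71  1.12 -2.21] pos [602.   -7.1 150.9] F [ 0.6 -1.  -2.7] M [-0.7   0.23 -0.04] w 13.7
downhill edge [-33.8   0.1   6.8] uphill [73.7 -0.1 29.7] tilt 12.01 yaw -0.09 roll -0.05 F panel [-1.9 -0.8 -2.2]
shift m [-0.      0.0006  0.0011] turn [ 0.0002 -0.0008 -0.0015]
shift m [-0.     -0.0224  0.0011] turn [ 0.0002 -0.0008 -0.0015]
```

Emit:
play_rows:
  plan: "1 0 0 0.001 0 0 -0.001;1 0 -0.005 0.001 0 0 -0.001;1 0 -0.01 0.001 0 0 -0.001;1 0 -0.014 0.001 0 0 -0.001;1 0 -0.018 0.001 0 0 -0.001"

```text
time_s: 19.9
tool_pos: [597.6, -20.5, 138.4]
orientation: [0.417, 2.867, 0.961]
ft_force: [1.0, 0.4, -2.9]
width: 13.9
finger_force: 55.0
```

Emit:
play_rows:
  plan: "1 0 -0.002 0 0 0 0;1 0 -0.004 0 0 0 0;1 0 -0.004 0 0 0 0;1 0 -0.004 0 0 0 0;1 0 -0.004 0 0 0 0"

```text
time_s: 20.4
tool_pos: [597.0, -23.2, 136.5]
orientation: [0.416, 2.867, 0.96]
ft_force: [-0.8, -0.6, -2.4]
width: 13.7
finger_force: 55.0
```

```bash
python3 - <<'E'
from h import *
s=st(); where()
f=grab('side'); cv2.imwrite('pics/s3c.png',cv2.resize(f['image'][160:240,250:370,::-1],None,fx=6,fy=6,interpolation=cv2.INTER_CUBIC))
for a in((12,-55.5,0.5),(6,-55.5,0.3),(0,-55.,0.0)):
    p,T=plateT(*a,gz=17.5); move(p,T)
E
```

```text
t 20.4 q [-0.54  0.67  1.66  0.71  1.11 -2.25] pos [597.  -23.2 136.5] F [-0.8 -0.6 -2.4] M [-0.7   0.13 -0.01] w 13.7
downhill edge [-55.2   0.3   0.8] uphill [52.4  0.2 23.7] tilt 12.0 yaw -0.03 roll -0.08 F panel [-1.8  0.6 -1.8]
shift m [-0.0002 -0.0004  0.0002] turn [-0.     -0.0015 -0.0005]
shift m [-0.0002  0.0011  0.0062] turn [ 0.1047 -0.0015 -0.0005]
shift m [-0.0003  0.0024  0.0126] turn [ 0.2094 -0.0015 -0.0004]
```

View pics/s3c.png

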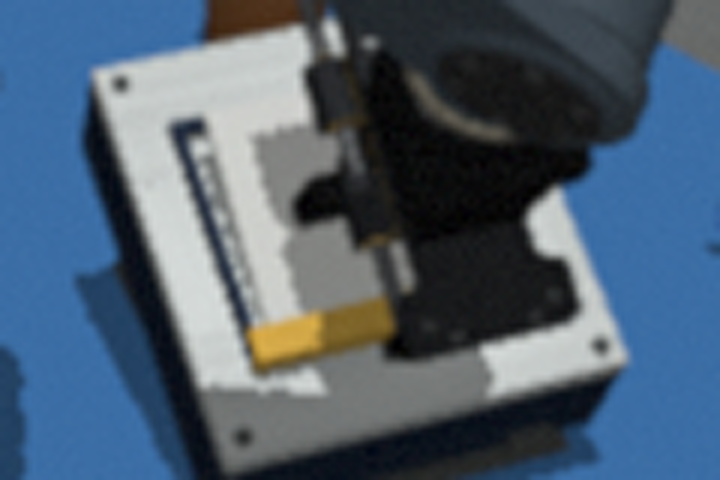

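The plate's downhill edge is under the lip (crop (300,330)) and there's no contact force. Lower the uphill edge.

Emit:
play_rows:
  plan: "1 0 0.0005 0.003 0.052 -0.001 0;1 0 0.001 0.0062 0.105 -0.001 0;1 0 0.0017 0.0094 0.157 -0.001 0;1 0 0.0017 0.0094 0.157 -0.001 0;1 0 0.0017 0.0094 0.157 -0.001 0"

```text
time_s: 20.95
tool_pos: [599.1, -16.0, 130.8]
orientation: [0.427, 2.951, 0.739]
ft_force: [-0.5, -0.1, 4.1]
width: 13.8
finger_force: 55.0
```

```bash
python3 - <<'E'
from h import *
s=st(); where()
p,T=plateT(0,-55.,0,gz=17.5); move(p,T)
E
```

```text
t 20.95 q [-0.46  0.64  1.66  0.58  1.02 -2.1 ] pos [599.1 -16.  130.8] F [-0.5 -0.1  4.1] M [-0.41  0.22  0.11] w 13.8
downhill edge [-54.6   0.2   0.5] uphill [55.3  0.2  6.5] tilt 3.13 yaw 0.02 roll -0.03 F panel [1.6 0.5 3.8]
shift m [-0.0002  0.0004  0.0035] turn [ 0.0546 -0.0005  0.0003]
```

Emit:
play_rows:
  plan: "1 0 0 0.001 0.018 0 0;1 0 0 0.002 0.036 0 0;1 0 0 0.003 0.055 0 0;1 0 0 0.003 0.055 0 0;1 0 0 0.003 0.055 0 0"

```text
time_s: 21.45
tool_pos: [599.7, -14.4, 128.6]
orientation: [0.434, 2.976, 0.662]
ft_force: [-1.4, -0.1, 7.4]
width: 13.8
finger_force: 55.0
```

```bash
python3 - <<'E'
from h import *
s=st(); where()
E
```

```text
t 21.45 q [-0.43  0.63  1.65  0.52  0.99 -2.04] pos [599.7 -14.4 128.6] F [-1.4 -0.1  7.4] M [0.18 0.13 0.12] w 13.8
downhill edge [-55.    0.2   0.8] uphill [55.   0.   0.9] tilt 0.09 yaw -0.09 roll -0.02 F panel [2.7 1.4 6.9]
```

Flat at 0.1°, resting lightly. Release and retreat along the normal.

Emit:
play_rows:
  plan: "0.5 0 0 0 0 0 0;0.5 0 0 0 0 0 0;0.5 0 0 0 0 0 0;0.5 0 0 0 0 0 0;0.5 0 0 0 0 0 0"

```text
time_s: 21.95
tool_pos: [599.1, -14.9, 127.0]
orientation: [0.433, 2.979, 0.658]
ft_force: [-0.2, -1.0, 0.1]
width: 41.2
finger_force: 0.0
```

Emit:
play_rows:
  plan: "0.5 0 0 -0.01 0 0 0;0.5 0 0 -0.03 0 0 0;0.5 0 0 -0.06 0 0 0;0.5 0 0 -0.1 0 0 0;0.5 0 0 -0.14 0 0 0"

```text
time_s: 22.45
tool_pos: [582.0, -71.9, 255.8]
orientation: [0.433, 2.979, 0.657]
ft_force: [-0.0, 0.7, -0.3]
width: 43.3
finger_force: 0.0
```

Emit:
play_rows:
  plan: "0.5 0 0 -0.03 0 0 0;0.5 0 0 -0.06 0 0 0;0.5 0 0 -0.06 0 0 0;0.5 0 0 -0.06 0 0 0"

```text
time_s: 22.85
tool_pos: [575.3, -95.9, 309.2]
orientation: [0.433, 2.978, 0.656]
ft_force: [-0.5, 0.3, -1.0]
width: 43.6
finger_force: 0.0
```

```bash
python3 - <<'E'
from h import *
s=st()
for nm in('wrist','top','side'):
    f=grab(nm); w=cloud(f); L=(w-PO)@PB; h=cv2.cvtColor(f['image'],cv2.COLOR_RGB2HSV)
    m=(abs(L[...,0]-2)<46)&(abs(L[...,1])<57)&(abs(L[...,2]-5)<10)&(h[...,1]<90)
    if m.sum()>50:
        c=np.linalg.lstsq(np.c_[L[m][:,:2],np.ones(m.sum())],L[m][:,2],rcond=None)[0]; print(nm,m.sum(),'slopes deg',np.degrees(c[:2]).round(2),'z0',c[2].round(2))
    k=(abs(L[...,0])<40)&(abs(L[...,1])<50)&(L[...,2]>42)&(L[...,2]<52)
    if k.sum()>10: print(nm,'fintop',k.sum(),cv2.minAreaRect(L[k][:,:2].astype(np.float32)))
    if nm=='wrist': save(f,'w4')
    o=(h[...,1]>140)&(h[...,0]<14)&(np.hypot(w[...,0]-533,w[...,1]-323)<60)&(w[...,2]>90); print(nm,'plug top',o.sum(),np.nanmean(w[o],0) if o.any() else '')
E
```

```text
t 22.85 q [-0.58  0.41  1.47  0.42  1.41 -1.96] pos [575.3 -95.9 309.2] F [-0.5  0.3 -1. ] M [-0.22  0.06 -0.  ] w 43.6
wrist 8176 slopes deg [-0.03 -0.  ] z0 6.21
wrist fintop 1052 ((1.478867530822754, 0.13754653930664062), (69.45436096191406, 13.457803726196289), 89.80908203125)
wrist plug top 545 [529.87529497 316.81859758  96.61715156]
top 1445 slopes deg [-0.02 -0.06] z0 5.34
top fintop 191 ((1.7681694030761719, 0.3677864074707031), (69.99199676513672, 15.050928115844727), 89.67244720458984)
top plug top 180 [530.54995166 320.7483607   97.51181841]
side 991 slopes deg [ 0.07 -0.04] z0 5.66
side fintop 130 ((-0.18610191345214844, -0.7180213928222656), (15.858586311340332, 68.8386001586914), 0.4654509127140045)
side plug top 71 [530.80708896 316.2361616   95.89489305]
```

View pics/w4.png

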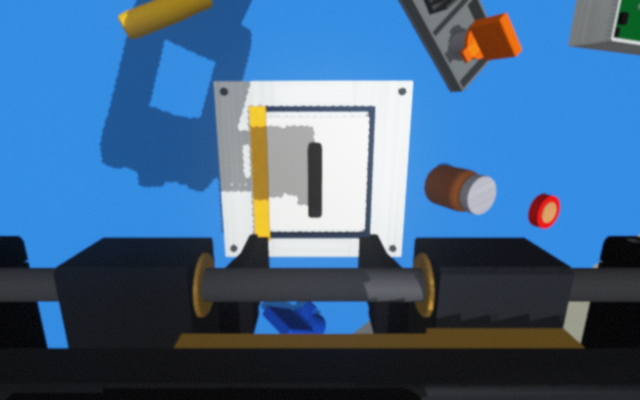

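The plate lies flat with its fin at (314,180), under the lip at (259,170) and between the rails, with slopes under 0.1°. The plug stands upright in the tray at (490,38), and the gripper is free.

```bash
python3 -c "
from plant import ticket; print(ticket.sign_off())"
```

```text
the job is handed in; nothing more can be done
None
```

The orange plug is out of the port and standing upright in the empty half of the tray, the cover plate lies flat under the lip between its rails, the gripper is clear of everything, and I handed the job in at about 23 s.

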